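# Settle the weighing tray on the kitchen scale

### The arm

A 7-joint arm with a two-finger parallel gripper is mounted at the origin on a cart in front of the work surface, level with it; the furniture and walls round the work are solid. World frame = base frame: x ahead of the robot, y to its left, z up, the work surface at z = 0. Lengths are in m, angles in rad, forces in N, time in s.
With the tool pointing down it reaches from about 0.4 to 0.875 m from the base axis. Payload 19.3 kg.
Tool frame: the origin (TCP) lies midway between the tips of the shut fingers; the grasp point (between the pads) lies 19 mm behind it; x points along the fingers, y is the direction in which the jaws open and shut, and the axes are right-handed (so a half turn about x gives the same grasp; the last joint's range is limited). The gripper opens to 85 mm and grips with 20 to 120 N. Pads are 22 mm wide; open, the fingers measure 114 mm over their backs; the gripper's body (76 mm by 85 mm) begins 54 mm behind the grasp point. The pads swing forward as they close: fully open they stand 13 mm farther back than shut.
Start: joints at [-1.329, 0.521, -0.036, 1.599, 0.021, 1.021, -0.113], TCP at [0.192, 0.595, 0.231] pointing down, gripper open.
Joint ranges: [-2.91, 2.91], [-0.3, 2.13], [-1.5, 1.42], [0.17, 2.43], [-1.26, 4.41], [0.16, 1.93], [-2.52, 2.52]. Speed limits (rad/s): [1.89, 1.89, 2.39, 2.39, 3.01, 3.01, 3.01].

### API

Orientations are given as [roll, pitch, yaw] about the fixed x, y, z axes, in that order (R = Rz(yaw) Ry(pitch) Rx(roll)).
In Python, from workcell import telemetry, vision, workorder gives the robot as it stands. The module is installed in compiled form; this text tells all that it offers.
- The arm moves only by the tool play_rows, never from a script. Its argument "deltas" is a list of rows, each a list of 7 numbers: the shift along the world's x, y, z in mm, then the turn, a rotation vector about the world's x, y, z in degrees, then the finger opening in mm, from 0 to 85.4. In form: [[x, y, z, wx, wy, wz, jaw], ...]. A call has 1 to 8 rows; each row shifts and turns the commanded pose from where the row before left it; what a row does not reach is not made up. A row lasts 1/8 s, in which the tool goes at most 62.5 mm and 10.7 degrees, less where a joint would pass 70% of its speed; a pose out of reach is approached as far as the arm can. A call with a gripper value outside its range is refused whole. The fingers move at their own pace and stop on an object; "grip_force" is the grip in N (left out, the last holds). Time passes only in rows, so rows that do not move let the fingers close. It gives the time, the measured TCP pose, the force and the opening at its end, in the units of the state.
- telemetry.observe(): the state, without advancing time (a new reading comes with each control period).
- vision.grab_frame(name): name is "scene" or "top" or "wrist"; returns the picture (384x512x3 uint8, red, green, blue); there is no depth.
- vision.camera_info(name): a dict with "mtx" (3x3 intrinsics, pixels), "rvec" (rotation vector, rad) and "tvec" (3), from world to camera coordinates, as OpenCV has them. Camera axes: x right, y down, z forward; pixel columns grow to the right and rows downward; lengths in m; the calibration is good to about 2 mm. A picture is of the moment at which its call begins: read the wrist's pose just before it. camera_info takes no time and is no camera call; for the wrist camera it gives the pose at the moment of the call.
- workorder.job_done(): hands the job in, once; it reports no verdict.
The state is a dict: "clock": time; "qpos": joint angles; "qd": joint speeds; "joint_efforts": joint torques, N m; "position": TCP position; "tool_rot": TCP orientation; "force": force on the tool from outside, world axes, zero at the start; "moment": the same for the moment, N m; "grip_width": finger opening in m.
Only numpy, scipy, OpenCV 4.12 (cv2) and the standard library are available. Lean on these libraries where they do the work, as an engineer would, in place of code of your own. Each camera call takes 0.05 s, during which the arm holds its last target. There are 200 camera calls.

### The job

Put the loose weighing tray back on the kitchen scale so that its three ball feet sit fully home in the cone, the groove and the low flat shelf of the sprung platform, and the tray lies level; the platform may stand a little off its place, so feel for the seats. Then let go and press gently down on the tray's upright grip until the platform has sunk about 5 mm, and let it come up again. Never push the platform near the end of its 10 mm travel, and leave the other things alone.

Things in the scene. Friction and masses are not known exactly. Their poses are not given: they have to be found in the camera images.
- tray: Loose steel weighing tray, 132 (x) by 100 (y) mm, 0.2 to 0.31 kg. Origin below its middle, level with the undersides of its three ball feet; z up. Plate from 20 to 24 mm above the origin, 3 mm wide rim up to 29 mm. Starts upright on the cooktop (z=0), left or right of the scale; burners near it are 18 mm high.
- grip (a point): Where to take the tray: middle of its upright black grip, a block 44 mm long (tray x), 12 mm thick (tray y), standing from 24 to 66 mm above the tray's origin; this point is 50 mm above that origin. Axes as the tray's.
- cone_foot (a point): Centre of the ball (radius 5 mm, polished steel) of the foot that goes into the cone; at x=-40, y=+20, z=5 mm in the tray's frame.
- groove_foot (a point): Centre of the ball (radius 5 mm) of the foot that goes into the groove; at x=+40, y=+20, z=5 mm in the tray's frame.
- flat_foot (a point): Centre of the ball (radius 5 mm) of the foot that stands on the flat shelf; at x=0, y=-30, z=5 mm in the tray's frame.
- scale: Fixed black housing of the scale, 130 x 105 mm, 37 mm high. Origin on the cooktop, z up. Over it floats the aluminium platform, 140 (x) by 105 (y) mm, axes much as the housing's, but in each run it stands off its place by a fixed unknown amount that is not measured: up to 10 mm each way in the scale's x and y, and turned up to 0.1 rad about the vertical through its middle.
- cone_place (a point): Where the mouth of the cone would be if the platform stood in its place (x=-40, y=+20, z=61.5 mm from the scale's origin); the true cone is off by the unknown offset. 90 degree cone, mouth 11 mm across, in the platform's flat upper land, which runs from y=-8 to +45 mm. A ball foot home in it has its underside 3.4 mm below the land. Feet slide easily on the platform (friction 0.2).
- groove_place (a point): The same for the middle of the groove's mouth (x=+40, y=+20, z=61.5 mm from the scale's origin): a 90 degree V groove, 11 mm wide, 43 mm long along the platform's x, in line with the cone; a foot home in it is 3.4 mm below the land too. A foot that stands on the land beside its seat leaves the tray tilted by 0.04 rad or more.
- flat_place (a point): The same for the spot on the plain flat shelf (x=0, y=-30, z=58.1 mm from the scale's origin) where the flat foot stands; the shelf is 3.4 mm lower than the land and runs from y=-60 to -8 mm. The settled tray is level, its axes along the platform's, its origin 58 mm above the scale's less what the platform has sunk.
- platform (a joint): How far the platform has sunk on its spring, m: 0 unloaded, straight down, 2000 N/m, end stop at 0.010. The tray alone sinks it about 0.0012.
- salt_shaker: Bystander: salt shaker, 44 mm across, 90 mm high, on the cooktop on the side of the scale where the tray is not. Origin at its base.
- spice_jar: Bystander: square glass spice jar, 44 mm wide, 107 mm high, behind the scale. Origin at its base. A microwave hangs over the back of the cooktop, from about x=0.62 m on, its underside 0.41 m up.
- lemon: Bystander: lemon, 72 mm long, 56 mm high, at the back right. Origin at its underside.
- teaspoon: Bystander: teaspoon, 132 mm long, lying behind the scale. Origin at its middle.

How it is judged:
On the way, in this order (a step that is already met when the one before it is completed fails the run):
1. the tray is settled on the platform, level, and let go (angle between tray's own z axis and vertical below 0.018 rad and z of tray in the frame of scale between 0.0545 and 0.0585 m and horizontal distance between tray and scale below 0.022 m and angle between the x axis of tray and the x axis of scale, either way round below 0.17 rad and value of joint platform below 0.0025 m and contact force between the fingers and tray below 0.3 N), for 0.3 s.
2. pressed down 3.5 to 9 mm while settled (value of joint platform between 0.0035 and 0.009 m and contact force between any of the fingers, the arm and tray above 1.5 N and angle between tray's own z axis and vertical below 0.025 rad), for 0.1 s.
At the end, for the whole second after the job is handed in: The tray stands on the scale's platform with all three feet home: level within 0.018 rad, its origin 54.5 to 58.5 mm above the scale's origin and within 22 mm of it sideways, its x axis within 0.17 rad of the scale's, the platform up again (sunk less than 2.5 mm), the tray at rest (angle between tray's own z axis and vertical below 0.018 rad and z of tray in the frame of scale between 0.0545 and 0.0585 m and horizontal distance between tray and scale below 0.022 m and angle between the x axis of tray and the x axis of scale, either way round below 0.17 rad and value of joint platform below 0.0025 m and linear speed of tray below 0.02 m/s); the robot touches nothing.
It fails at once if the platform is pushed down more than 9 mm (overload) (value of joint platform above 0.009 m).
It fails at once if the tray is tipped by more than 0.5 rad (angle between tray's own z axis and vertical above 0.5 rad).
It fails at once if a bystander is moved by more than 30 mm (distance of any of salt_shaker, spice_jar, lemon, teaspoon from where it was at the start of the episode above 0.03 m).
It also fails if it takes over 72 s, if anything falls off the work surface, if the arm or the gripper's body presses on something with over 40 N, if the wrist force passes 120 N, or if a joint passes its speed limit or range.

## Working session

There is one attempt and no reset: what is moved stays moved. The work goes in short steps, Python scripts to look and compute and a tool call to move; the robot and the scene stay as the last step left them, time stands still between calls to the robot, and variables do not carry over. Pictures are saved under pics/ and viewed, about 8 in all and at most 12, crops included, and the job is handed in when it is done.

Besides the shell and the picture viewer there is one more tool, called as name(argument=value, ...), one argument or row to a line, values as JSON. play_rows: Moves the arm, as the interface text tells. Its arguments: {"type":"object","properties":{"deltas":{"type":"array","items":{"type":"array","items":{"type":"number"}}},"grip_force":{"type":"number"}},"required":["deltas"]}

```bash
mkdir -p pics; cat > h.py <<'E'
import numpy as np, cv2
from workcell import telemetry, vision, workorder
def snap(n,f):
    im=vision.grab_frame(n); cv2.imwrite(f'pics/{f}.png',im[:,:,::-1]); return im
def ray(n,u,v,z,ci=None):
    ci=ci or vision.camera_info(n); K=np.array(ci['mtx']); R=cv2.Rodrigues(np.array(ci['rvec'],float))[0]; t=np.array(ci['tvec']).ravel()
    d=R.T@np.linalg.inv(K)@np.array([u,v,1.]); c=-R.T@t
    return c+d*(z-c[2])/d[2]
def proj(n,P,ci=None):
    ci=ci or vision.camera_info(n)
    return cv2.projectPoints(np.array(P,float).reshape(-1,1,3),np.array(ci['rvec'],float),np.array(ci['tvec'],float),np.array(ci['mtx']),None)[0].reshape(-1,2)
E
python3 - <<'E'
from h import *
import json
snap('top','top0');snap('scene','scene0')
a=cv2.imread('pics/top0.png');b=cv2.imread('pics/scene0.png')
cv2.imwrite('pics/top0b.png',cv2.resize(a,(800,600),interpolation=cv2.INTER_CUBIC))
s=telemetry.observe();print(s)
for n in('top','scene','wrist'):
    ci=vision.camera_info(n);R=cv2.Rodrigues(np.array(ci['rvec'],float))[0];print(n,ci,-R.T@np.array(ci['tvec']).ravel())
E
```

```text
{'clock': 0.1, 'qpos': array([-1.32921075,  0.5219534 , -0.03633849,  1.59991718,  0.02120319,
        1.02109588, -0.11277524]), 'qd': array([-0.00082634, -0.0031174 ,  0.00054639, -0.00021847,  0.00038116,
       -0.00079727, -0.00045353]), 'joint_efforts': array([ 2.78830361e-03, -9.28478909e+01,  1.98338427e+00, -3.70523322e+01,
        1.80631271e-02,  5.51859965e-03, -7.74231717e-05]), 'position': array([0.19166231, 0.59458801, 0.2307959 ]), 'tool_rot': array([-1.50477033,  1.56980756, -1.81653148]), 'force': array([ 1.19195567, -0.64835409, -0.88804858]), 'moment': array([-0.02472528,  0.00786852, -0.00412802]), 'grip_width': 0.08558951989621229}
top {'mtx': array([[377.41883084,   0.        , 257.22652122],
       [  0.        , 377.41883084, 194.41986522],
       [  0.        ,   0.        ,   1.        ]]), 'rvec': array([ 2.18117393, -2.22745994,  0.05349046]), 'tvec': array([-0.03406651,  0.55645171,  1.01488029])} [ 0.51368766 -0.0375214   1.03706228]
scene {'mtx': array([[355.05939374,   0.        , 257.83876272],
       [  0.        , 355.05939374, 191.18124461],
       [  0.        ,   0.        ,   1.        ]]), 'rvec': array([ 1.84005037, -0.77550988,  0.48977343]), 'tvec': array([-0.42851482,  0.22600835,  0.70996813])} [-0.091139   -0.71269073  0.47172565]
wrist {'mtx': array([[276.76448679,   0.        , 258.97743137],
       [  0.        , 276.76448679, 194.215836  ],
       [  0.        ,   0.        ,   1.        ]]), 'rvec': array([-2.34063998, -1.70506422, -0.25102636]), 'tvec': array([-0.62513154, -0.03733101,  0.37883777])} [0.12197034 0.61721475 0.37399237]
```

View pics/top0b.png

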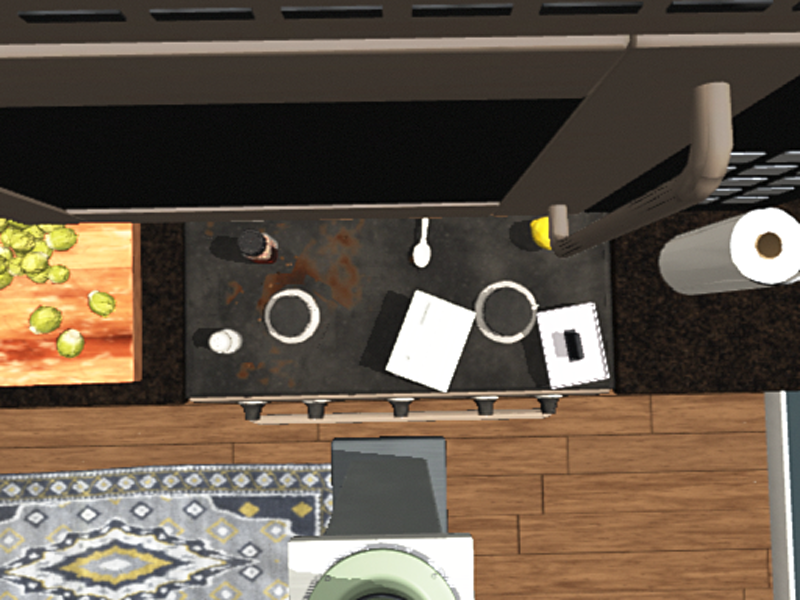

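View pics/scene0.png

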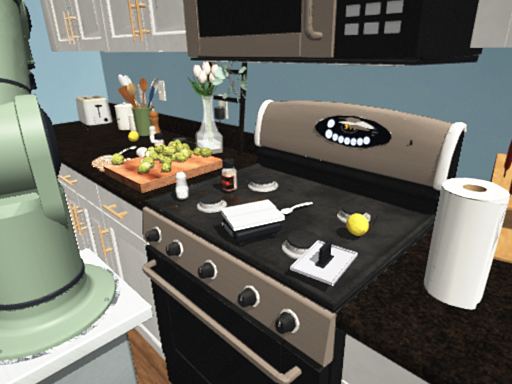

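```bash
python3 - <<'E'
import cv2,numpy as np
a=cv2.imread('pics/top0.png')[180:255,240:400];b=cv2.imread('pics/scene0.png')[190:290,215:365]
A=cv2.resize(a,None,fx=5,fy=5,interpolation=cv2.INTER_CUBIC)[:300];
A=cv2.resize(a,(640,300),interpolation=cv2.INTER_CUBIC);B=cv2.resize(b,(450,300),interpolation=cv2.INTER_CUBIC)
c=np.zeros((600,640,3),np.uint8);c[:300]=A;c[300:,:450]=B;cv2.imwrite('pics/c1.png',c)
E
```

```text
(no output)
```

View pics/c1.png

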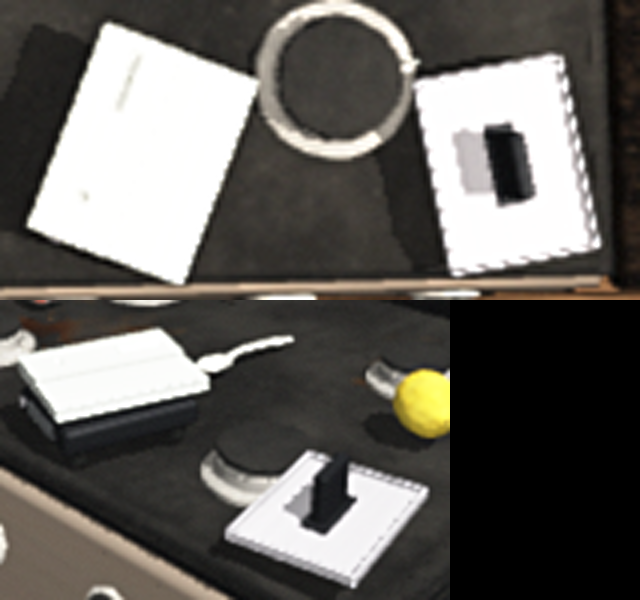

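```bash
cat >> h.py <<'E'
def top(u,v,z): return ray('top',240+(u+.5)/4-.5,180+(v+.5)/4-.5,z)
E
python3 - <<'E'
from h import *
np.set_printoptions(precision=4,suppress=True)
P=np.array([top(u,v,.0615) for u,v in[(107,22),(260,80),(183,284),(28,225)]]);print('plat',P.mean(0),np.linalg.norm(P-np.roll(P,1,0),axis=1))
for e in (P[0]-P[3],P[1]-P[2]):print(np.degrees(np.arctan2(e[1],e[0])))
e=top(129,80,.06)-top(85,197,.06);print('groove',top(129,80,.0615),'cone',top(85,197,.0615),np.degrees(np.arctan2(e[1],e[0])),np.linalg.norm(e))
T=np.array([top(u,v,.029) for u,v in[(415,85),(562,55),(601,244),(453,276)]]);print('tray',T.mean(0),np.linalg.norm(T-np.roll(T,1,0),axis=1))
for e in (T[0]-T[3],T[1]-T[2]):print(np.degrees(np.arctan2(e[1],e[0])))
print('griptop',top(505,163,.066),top(495,163,.066))
s=telemetry.observe();print(s['clock'],cv2.Rodrigues(np.array(vision.camera_info('wrist')['rvec']))[0])
E
```

```text
plat [ 0.4924 -0.0919  0.0615] [0.1405 0.1059 0.1405 0.1067]
-22.489501867481593
-22.159394491587328
groove [ 0.5393 -0.0829  0.0615] cone [ 0.4645 -0.0529  0.0615] -21.900143416345493 0.08074364536596376
tray [ 0.4783 -0.3361  0.029 ] [0.1294 0.1009 0.1284 0.1013]
9.540202428951991
9.727018876469431
griptop [ 0.4807 -0.3234  0.066 ] [ 0.4809 -0.317   0.066 ]
0.1 [[ 0.3065  0.9519  0.0006]
 [ 0.9117 -0.2938  0.2873]
 [ 0.2737 -0.0875 -0.9578]]
```

```bash
cat >> h.py <<'E'
from scipy.spatial.transform import Rotation as Ro
np.set_printoptions(precision=4,suppress=True)
def st():
    s=telemetry.observe();R=Ro.from_euler('xyz',s['tool_rot']).as_matrix()
    print('t',s['clock'],'p',s['position']*1e3,'F',s['force'],'M',s['moment'],'w',s['grip_width']*1e3,'q',s['qpos']);print(R);return s,R
def turn(R,yaw):
    "rotvec deg to make tool x down and tool y axis at yaw(deg)"
    y=np.radians(yaw);Y=np.array([np.cos(y),np.sin(y),0]);X=np.array([0,0,-1.]);T=np.stack([X,Y,np.cross(X,Y)],1)
    return np.degrees(Ro.from_matrix(T@R.T).as_rotvec())
E
python3 - <<'E'
from h import *
s,R=st()
for y in(99.6,-80.4,67.8,-112.2):print(y,turn(R,y))
E
```

```text
t 0.1 p [191.6623 594.588  230.7959] F [ 1.192  -0.6484 -0.888 ] M [-0.0247  0.0079 -0.0041] w 85.5895198962123 q [-1.3292  0.522  -0.0363  1.5999  0.0212  1.0211 -0.1128]
[[-0.0002  0.3067  0.9518]
 [-0.001   0.9518 -0.3067]
 [-1.     -0.001   0.0001]]
99.6 [ 0.0572 -0.0003 27.4626]
-80.4 [  -0.0005   -0.0776 -152.5374]
67.8 [ 0.0544 -0.0159 -4.3374]
-112.2 [  0.0243   0.0834 175.6626]
```

play_rows(
  deltas=[
    [19, -42.5, 5, 0, 0, -9.5, 85],
    [19, -42.5, 5, 0, 0, -9.5, 85],
    [19, -42.5, 5, 0, 0, -9.5, 85],
    [19, -42.5, 5, 0, 0, -9.5, 85],
    [19, -42.5, 0, 0, 0, -9.5, 85],
    [19, -42.5, 0, 0, 0, -9.5, 85],
    [19, -42.5, 0, 0, 0, -9.5, 85],
    [19, -42.5, 0, 0, 0, -9.5, 85],
  ],
)

```text
clock: 1.1
position: [0.344, 0.2534, 0.2513]
tool_rot: [-2.0, 1.571, 2.639]
force: [1.2, 0.3, -0.1]
grip_width: 0.0849
```

play_rows(
  deltas=[
    [19, -42.5, 0, 0, 0, -9.5, 85],
    [19, -42.5, 0, 0, 0, -9.5, 85],
    [19, -42.5, 0, 0, 0, -9.5, 85],
    [19, -42.5, 0, 0, 0, -9.5, 85],
    [19, -42.5, 0, 0, 0, -9.5, 85],
    [19, -42.5, 0, 0, 0, -9.5, 85],
    [19, -42.5, 0, 0, 0, -9.5, 85],
    [0, 0, 0, 0, 0, -9.5, 85],
  ],
)

```text
clock: 2.1
position: [0.4773, -0.046, 0.2513]
tool_rot: [1.604, 1.569, -1.37]
force: [-0.0, 0.2, 0.2]
grip_width: 0.0847
```

```bash
python3 - <<'E'
from h import *
s,R=st();print(turn(R,-80.4))
ci=vision.camera_info('wrist');import pickle;pickle.dump(ci,open('w1.pkl','wb'))
im=snap('wrist','w1')
cv2.imwrite('pics/w1b.png',cv2.resize(im[:,:,::-1],(800,600),interpolation=cv2.INTER_CUBIC))
c=lambda x,y,z:np.array([.4952,-.085,0])+Ro.from_euler('z',-22.2,degrees=True).apply([x,y,z])
print(proj('wrist',[c(-.04,.02,.0615),c(.04,.02,.0615),c(0,-.03,.058)],ci)*800/512)
E
```

```text
t 2.1 p [477.2599 -45.9542 251.2765] F [-0.0445  0.2258  0.1974] M [ 0.1389  0.0336 -0.0412] w 84.69383177237621 q [-0.6338  0.3435  0.7761  1.9751 -0.2953  0.9374 -1.1138]
[[ 0.0003  0.1659 -0.9861]
 [-0.0014 -0.9861 -0.1659]
 [-1.      0.0015 -0.    ]]
[0.0829 0.0169 0.0489]
[[409.3057 286.104 ]
 [465.8021 198.1078]
 [489.0476 275.6661]]
```

View pics/w1b.png

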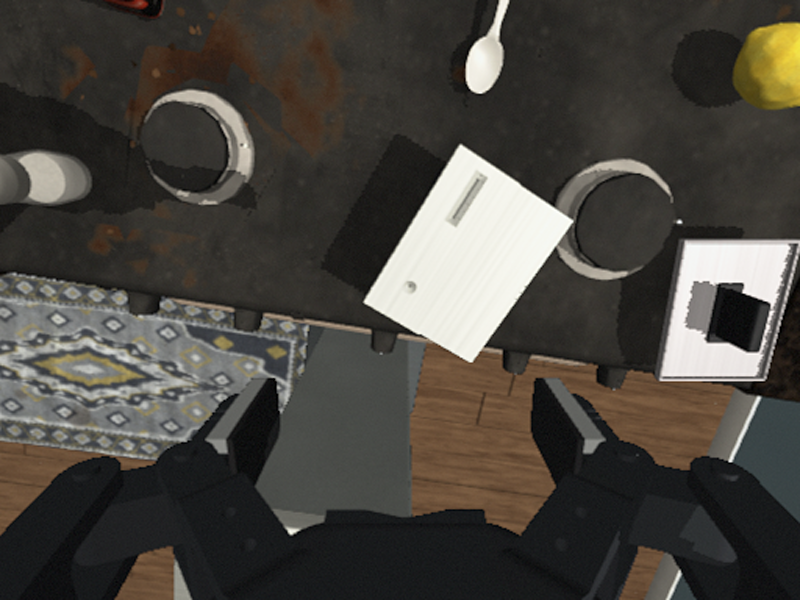

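```bash
python3 - <<'E'
from h import *
import pickle;ci=pickle.load(open('w1.pkl','rb'))
im=cv2.imread('pics/w1.png')
a=cv2.resize(im[85:240,225:370],None,fx=3.8,fy=3.8,interpolation=cv2.INTER_CUBIC)
cv2.imwrite('pics/w1c.png',a);print(a.shape)
r=lambda u,v,z:ray('wrist',u*.64,v*.64,z,ci)
T=np.array([r(u,v,.029) for u,v in[(679,240),(799,240),(767,381),(657,380)]]);print('tray',T.mean(0),np.linalg.norm(T-np.roll(T,1,0),axis=1))
for e in (T[0]-T[3],T[1]-T[2]):print(np.degrees(np.arctan2(e[1],e[0])))
print(r(742,317,.066))
E
```

```text
(589, 551, 3)
tray [ 0.4792 -0.3339  0.029 ] [0.1305 0.1014 0.1316 0.1027]
11.022798173885203
11.599054214123365
[ 0.486  -0.3181  0.066 ]
```

View pics/w1c.png

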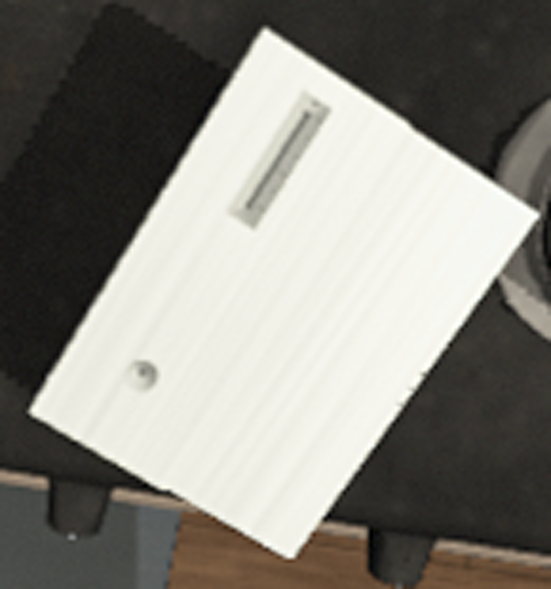

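play_rows(
  deltas=[
    [1, -48, 0, 0, 0, 0, 85],
    [1, -48, 0, 0, 0, 0, 85],
    [0, -48, 0, 0, 0, 0, 85],
    [0, -48, 0, 0, 0, 0, 85],
    [0, -48, 0, 0, 0, 0, 85],
    [0, -49, 0, 0, 0, 0, 85],
    [0, 0, -40, 0, 0, 0, 85],
    [0, 0, -40, 0, 0, 0, 85],
  ],
)

```text
clock: 3.15
position: [0.4788, -0.3316, 0.1701]
tool_rot: [-2.467, 1.57, 0.854]
force: [0.4, 0.1, -0.4]
grip_width: 0.0851
```

```bash
python3 - <<'E'
from h import *
import pickle;c1=pickle.load(open('w1.pkl','rb'))
s,R=st();print(turn(R,-79.7))
r=lambda u,v,z:ray('wrist',225+(u+.5)/3.8-.5,85+(v+.5)/3.8-.5,z,c1)
c=r(144,376,.0605);g=r(279.5,159,.0605);print(c,g);e=g-c;print(np.degrees(np.arctan2(e[1],e[0])),np.linalg.norm(e))
yaw=np.degrees(np.arctan2(e[1],e[0]));print('origin',(c+g)/2-Ro.from_euler('z',yaw,degrees=True).apply([0,.02,0]))
P=np.array([r(u,v,.0615) for u,v in[(264,27),(540,214),(293,559),(30,411)]]);print('corners', P.mean(0)+Ro.from_euler('z',yaw,degrees=True).apply([0,.0075,0]))
for e in (P[0]-P[3],P[1]-P[2]):print(np.degrees(np.arctan2(e[1],e[0])))
E
```

```text
t 3.15 p [ 478.7549 -331.5691  170.0663] F [ 0.4309  0.0635 -0.4161] M [ 0.0153 -0.0728 -0.0523] w 85.1120290522438 q [ 0.0598  0.6229  0.6601  1.7985 -0.4804  0.8863 -0.4507]
[[ 0.0003  0.1786 -0.9839]
 [ 0.0003 -0.9839 -0.1786]
 [-1.     -0.0002 -0.0003]]
[-0.0166  0.0145  0.0145]
[ 0.465  -0.0522  0.0605] [ 0.5401 -0.0817  0.0605]
-21.44994068992185 0.08073033929460853
origin [ 0.4952 -0.0856  0.0605]
corners [ 0.4955 -0.0844  0.0615]
-21.902410128217223
-21.9506303464484
```

play_rows(
  deltas=[
    [0, -3, -40, 0, 0, 0, 85],
    [0, 0, -40, 0, 0, 0, 85],
    [0, 0, -30, 0, 0, 0, 85],
    [0, 0, -20, 0, 0, 0, 85],
    [0, 0, -7, 0, 0, 0, 85],
    [0, 0, 0, 0, 0, 0, 60],
    [0, 0, 0, 0, 0, 0, 30],
    [0, 0, 0, 0, 0, 0, 5],
  ],
  grip_force=40,
)

```text
clock: 4.15
position: [0.4791, -0.3348, 0.035]
tool_rot: [2.539, 1.57, -0.426]
force: [-0.1, -0.3, -0.2]
grip_width: 0.0318
```

play_rows(
  deltas=[
    [0, 0, 0, 0, 0, 0, 0],
    [0, 0, 0, 0, 0, 0, 0],
    [0, 0, 0, 0, 0, 0, 0],
    [0, 0, 0, 0, 0, 0, 0],
  ],
)

```text
clock: 4.65
position: [0.4789, -0.3348, 0.0345]
tool_rot: [2.563, 1.57, -0.402]
force: [1.1, 0.1, 5.6]
grip_width: 0.0113
```

```bash
python3 - <<'E'
from h import *
st()
E
```

```text
t 4.65 p [ 478.9265 -334.7576   34.4724] F [1.0774 0.0715 5.619 ] M [ 0.0726 -0.1002  0.0452] w 11.279799155938242 q [ 0.1688  0.8072  0.5048  1.8573 -0.625   0.64   -0.3358]
[[ 0.0004  0.1759 -0.9844]
 [-0.0002 -0.9844 -0.1759]
 [-1.      0.0002 -0.0003]]
```

play_rows(
  deltas=[
    [0, 0, 5, 0, 0, 0, 0],
    [0, 0, 15, 0, 0, 0, 0],
    [0, 0, 45, 0, 0, 0, 0],
    [0, 0, 55, 0, 0, 0, 0],
    [0, 0, 55, 0, 0, 0, 0],
    [0, 0, 55, 0, 0, 0, 0],
    [0, 0, 55, 0, 0, 0, 0],
    [0, 0, 55, 0, 0, 0, 0],
  ],
)

```text
clock: 5.65
position: [0.4779, -0.3344, 0.377]
tool_rot: [3.077, 1.571, 0.112]
force: [1.7, -0.7, -2.2]
grip_width: 0.0113
```

play_rows(
  deltas=[
    [0, 0, 40, 0, 0, 0, 0],
    [0, 0, 10, 0, 0, 0, 0],
    [0, 0, 0, 0, 0, 0, 0],
  ],
)

```text
clock: 6.02
position: [0.4784, -0.3346, 0.4242]
tool_rot: [-2.026, 1.571, 1.292]
force: [0.4, 0.5, -3.4]
grip_width: 0.0113
```

```bash
python3 - <<'E'
from h import *
s,R=st();p=s['position']-[0,0,.0345]
im=snap('scene','s2')
c=proj('scene',[p])[0];print(c)
for sg in (1,-1):
    rot=Ro.from_euler('z',10.2+(0 if sg>0 else 180),degrees=True)
    print(proj('scene',[p+rot.apply(v) for v in[(-.04,.02,.005),(.04,.02,.005),(0,-.03,.005)]]))
x,y=int(c[0]),int(c[1]);x0=max(x-70,0);y0=max(y-60,0);print(x0,y0)
cv2.imwrite('pics/s2c.png',cv2.resize(im[y0:y0+110,x0:x0+140,::-1],None,fx=5,fy=5,interpolation=cv2.INTER_CUBIC))
E
```

```text
t 6.025 p [ 478.4015 -334.5545  424.2244] F [ 0.4138  0.4505 -3.3768] M [-0.0074  0.0292  0.0114] w 11.30216118188366 q [-0.0392  0.4063  0.8227  1.4499 -0.2979  1.4142 -0.6053]
[[ 0.0001  0.1757 -0.9844]
 [ 0.0003 -0.9844 -0.1757]
 [-1.     -0.0003 -0.0001]]
[333.4297  90.7127]
[[313.7213  89.7498]
 [332.445   85.1936]
 [349.3629  88.6864]]
[[352.3124  86.1229]
 [334.9014  90.9322]
 [318.5918  87.1163]]
263 30
```

View pics/s2c.png

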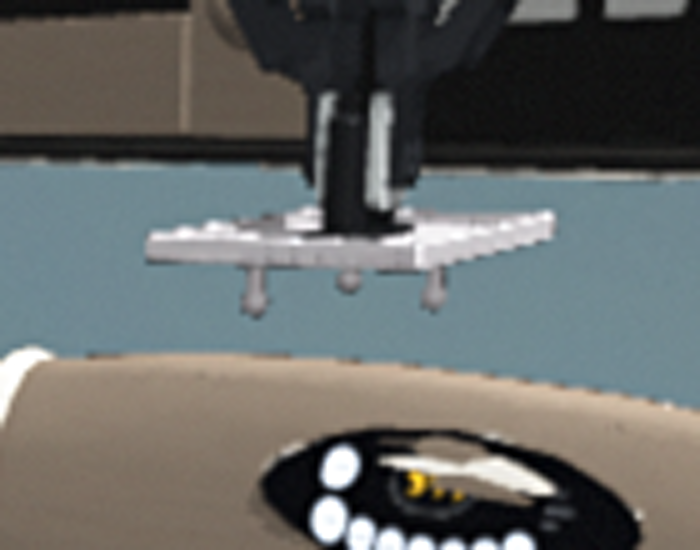

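play_rows(
  deltas=[
    [2, 31, -34, 0, 0, -4, 0],
    [2, 31, -34, 0, 0, -4, 0],
    [2, 31, -34, 0, 0, -4, 0],
    [2, 31, -34, 0, 0, -4, 0],
    [2, 31, -34, 0, 0, -4, 0],
    [2, 31, -34, 0, 0, -4, 0],
    [2, 31, -34, 0, 0, -4, 0],
    [3, 32, -34, 0, 0, -4, 0],
  ],
)

```text
clock: 7.08
position: [0.4945, -0.0847, 0.1503]
tool_rot: [0.7, 1.569, -2.826]
force: [2.3, -0.7, -2.8]
grip_width: 0.011
```

play_rows(
  deltas=[
    [0, 0, -20, 0, 0, 0, 0],
    [0, 0, -15, 0, 0, 0, 0],
    [0, 0, -7, 0, 0, 0, 0],
    [0, 0, 0, 0, 0, 0, 0],
  ],
)

```text
clock: 7.58
position: [0.4955, -0.0862, 0.1102]
tool_rot: [0.675, 1.57, -2.849]
force: [0.1, 0.3, -2.7]
grip_width: 0.0116
```

```bash
python3 - <<'E'
from h import *
s,R=st();print(turn(R,-111.8),[495.3,-85.2]-s['position'][:2]*1e3)
E
```

```text
t 7.575 p [495.5183 -86.176  110.2202] F [ 0.1191  0.275  -2.7237] M [-0.0074 -0.0066  0.029 ] w 11.551820341812286 q [-0.4525  0.6355  0.7117  2.0461 -0.6495  0.6954 -1.271 ]
[[-0.0004 -0.3733 -0.9277]
 [-0.0001 -0.9277  0.3733]
 [-1.      0.0002  0.0003]]
[ 0.0063 -0.0208  0.1185] [-0.2183  0.976 ]
```

play_rows(
  deltas=[
    [0, 1, -6, 0, 0, 0, 0],
    [0, 0, -5, 0, 0, 0, 0],
    [0, 0, -1, 0, 0, 0, 0],
    [0, 0, -1, 0, 0, 0, 0],
    [0, 0, 0, 0, 0, 0, 0],
  ],
)

```text
clock: 8.2
position: [0.4958, -0.0847, 0.0973]
tool_rot: [-2.667, 1.571, 0.093]
force: [0.2, 0.5, -3.2]
grip_width: 0.0112
```

play_rows(
  deltas=[
    [0, 0, -1, 0, 0, 0, 0],
    [0, 0, -0.5, 0, 0, 0, 0],
    [0, 0, 0, 0, 0, 0, 0],
  ],
)

```text
clock: 8.57
position: [0.4957, -0.0847, 0.0958]
tool_rot: [-1.119, 1.571, 1.641]
force: [-0.8, -0.3, -2.5]
grip_width: 0.0114
```

play_rows(
  deltas=[
    [0, 0, -1, 0, 0, 0, 0],
    [0, 0, -0.5, 0, 0, 0, 0],
    [0, 0, 0, 0, 0, 0, 0],
  ],
)

```text
clock: 8.95
position: [0.4957, -0.0847, 0.0942]
tool_rot: [0.188, 1.571, 2.948]
force: [-0.2, 0.4, -2.0]
grip_width: 0.0112
```

play_rows(
  deltas=[
    [0, 0, -1, 0, 0, 0, 0],
    [0, 0, 0, 0, 0, 0, 0],
  ],
)

```text
clock: 9.2
position: [0.4957, -0.0847, 0.0932]
tool_rot: [2.059, 1.571, -1.465]
force: [-1.3, 0.2, -3.0]
grip_width: 0.0113
```

play_rows(
  deltas=[
    [0, 0, -1, 0, 0, 0, 0],
    [0, 0, 0, 0, 0, 0, 0],
  ],
)

```text
clock: 9.45
position: [0.4957, -0.0848, 0.0923]
tool_rot: [1.822, 1.571, -1.702]
force: [-1.0, -1.2, -0.3]
grip_width: 0.0114
```

play_rows(
  deltas=[
    [0, 0, -1, 0, 0, 0, 0],
    [0, 0, 0, 0, 0, 0, 0],
    [0, 0, 0, 0, 0, 0, 0],
  ],
)

```text
clock: 9.82
position: [0.4957, -0.0848, 0.0913]
tool_rot: [2.188, 1.571, -1.336]
force: [-2.3, -2.8, 1.7]
grip_width: 0.0114
```

```bash
python3 - <<'E'
from h import *
s,R=st();print(turn(R,-111.8))
E
```

```text
t 9.825 p [495.7237 -84.8046  91.3285] F [-2.35   -2.7977  1.6917] M [-0.5962  0.4226 -0.0464] w 11.384689554567085 q [-0.4298  0.6625  0.6761  2.0557 -0.682   0.6566 -1.2469]
[[ 0.     -0.3726 -0.928 ]
 [-0.0001 -0.928   0.3726]
 [-1.      0.0001 -0.0001]]
[0.0072 0.0017 0.0754]
```

play_rows(
  deltas=[
    [-0.6, -0.8, 0, 0, 0, 0, 0],
    [0, 0, 0, 0, 0, 0, 0],
    [0, 0, 0, 0, 0, 0, 0],
  ],
)

```text
clock: 10.2
position: [0.4952, -0.0853, 0.0913]
tool_rot: [-1.126, 1.571, 1.634]
force: [-0.9, -0.3, 0.1]
grip_width: 0.0116
```

play_rows(
  deltas=[
    [0, 0, 0, 0, 0, 0, 14],
    [0, 0, 0, 0, 0, 0, 20],
    [0, 0, 0, 0, 0, 0, 40],
    [0, 0, 0, 0, 0, 0, 40],
  ],
)

```text
clock: 10.7
position: [0.4952, -0.0854, 0.0913]
tool_rot: [-1.847, 1.571, 0.913]
force: [-0.7, 0.1, -0.4]
grip_width: 0.0399
```

```bash
python3 - <<'E'
from h import *
s,R=st()
E
```

```text
t 10.7 p [495.177  -85.4308  91.2939] F [-0.6706  0.104  -0.4234] M [-0.0307  0.0206  0.0147] w 39.94627127302199 q [-0.4283  0.6619  0.6757  2.0568 -0.682   0.6559 -1.245 ]
[[ 0.     -0.3724 -0.9281]
 [ 0.     -0.9281  0.3724]
 [-1.     -0.     -0.    ]]
```

play_rows(
  deltas=[
    [0, 0, 10, 0, 0, 0, 50],
    [0, 0, 25, 0, 0, 0, 50],
    [0, 0, 35, 0, 0, 0, 50],
    [0, 0, 45, 0, 0, 0, 50],
    [0, 0, 45, 0, 0, 0, 50],
    [0, 0, 0, 0, 0, 0, 50],
  ],
)

```text
clock: 11.45
position: [0.4962, -0.0858, 0.2544]
tool_rot: [-2.627, 1.566, 0.133]
force: [-0.2, 0.4, -1.3]
grip_width: 0.0502
```

```bash
python3 - <<'E'
from h import *
s,R=st()
im=snap('scene','s3');ci=vision.camera_info('wrist');w=snap('wrist','w3')
b=lambda v:np.array([.4952,-.0854,.0568])+Ro.from_euler('z',-21.8,degrees=True).apply(v)
cor=[b((x,y,.029)) for x,y in((-.066,-.05),(.066,-.05),(.066,.05),(-.066,.05))]+[b((x,0,z)) for x,z in((-.022,.066),(.022,.066))]
ps=proj('scene',cor);pw=proj('wrist',cor,ci);print(ps,pw)
def crop(im,p,wd,f):
    x,y=(p.min(0)-14).astype(int);o=np.ascontiguousarray(im[max(y,0):y+wd*3//4,max(x,0):x+wd,::-1]);o=cv2.resize(o,(400*f//f,300),interpolation=cv2.INTER_CUBIC);print(x,y);return o
A=crop(im,ps,100,1);B=crop(w,pw,270,1)
cv2.imwrite('pics/c3.png',cv2.resize(np.vstack([A,B]),None,fx=1,fy=1))
E
```

```text
t 11.45 p [496.21   -85.803  254.3527] F [-0.2092  0.4443 -1.3466] M [0.0142 0.0253 0.0157] w 50.247028975944 q [-0.6338  0.4399  0.9383  1.9215 -0.4261  0.9879 -1.4531]
[[ 0.0046 -0.3725 -0.928 ]
 [ 0.0006 -0.928   0.3725]
 [-1.     -0.0023 -0.004 ]]
[[233.3011 214.0564]
 [281.3165 204.3369]
 [265.4942 191.0603]
 [220.9717 199.2684]
 [242.2342 190.2305]
 [257.87   187.4335]] [[300.8495 230.8271]
 [306.0792 118.4801]
 [213.6151 118.5291]
 [218.7716 230.7637]
 [259.7893 206.6925]
 [259.8006 165.0728]]
206 173
199 104
```

View pics/c3.png

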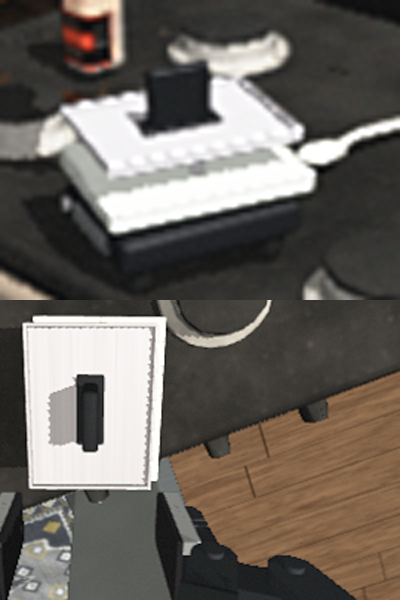

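play_rows(
  deltas=[
    [0, 0, 0, 0, 0, 0, 0],
    [0, 0, 0, 0, 0, 0, 0],
    [0, 0, 0, 0, 0, 0, 0],
    [0, 0, -40, 0, 0, 0, 0],
    [0, 0, -40, 0, 0, 0, 0],
    [0, 0, -30, 0, 0, 0, 0],
    [0, 0, -11, 0, 0, 0, 0],
    [0, 0, 0, 0, 0, 0, 0],
  ],
)

```text
clock: 12.55
position: [0.4951, -0.0858, 0.1303]
tool_rot: [0.767, 1.57, -2.757]
force: [0.0, -1.1, 0.8]
grip_width: -0.0
```

play_rows(
  deltas=[
    [0, 0, 0, 0, 0, 0, 0],
    [0, 0, 0, 0, 0, 0, 0],
  ],
)

```text
clock: 12.8
position: [0.4956, -0.0854, 0.1311]
tool_rot: [-2.599, 1.569, 0.161]
force: [0.0, 0.7, 0.4]
grip_width: -0.0001
```

play_rows(
  deltas=[
    [0, 0, -4, 0, 0, 0, 0],
    [0, 0, -1.5, 0, 0, 0, 0],
    [0, 0, 0, 0, 0, 0, 0],
    [0, 0, 0, 0, 0, 0, 0],
  ],
)

```text
clock: 13.3
position: [0.4952, -0.0855, 0.1248]
tool_rot: [-2.848, 1.571, -0.089]
force: [-0.6, -0.8, 0.6]
grip_width: -0.0002
```

play_rows(
  deltas=[
    [0, 0, -1, 0, 0, 0, 0],
    [0, 0, -1, 0, 0, 0, 0],
    [0, 0, 0, 0, 0, 0, 0],
  ],
)

```text
clock: 13.68
position: [0.4951, -0.0854, 0.1227]
tool_rot: [-0.194, 1.571, 2.566]
force: [-0.2, 0.1, 0.1]
grip_width: 0.0001
```

play_rows(
  deltas=[
    [0, 0, -1, 0, 0, 0, 0],
    [0, 0, 0, 0, 0, 0, 0],
  ],
)

```text
clock: 13.92
position: [0.4952, -0.0855, 0.1218]
tool_rot: [-2.574, 1.571, 0.186]
force: [-0.6, -0.2, 3.0]
grip_width: -0.0001
```

play_rows(
  deltas=[
    [0, 0, -1, 0, 0, 0, 0],
    [0, 0, 0, 0, 0, 0, 0],
  ],
)

```text
clock: 14.18
position: [0.4952, -0.0855, 0.1208]
tool_rot: [-2.851, 1.571, -0.091]
force: [0.2, 0.5, 3.4]
grip_width: -0.0
```

play_rows(
  deltas=[
    [0, 0, -1, 0, 0, 0, 0],
    [0, 0, -1, 0, 0, 0, 0],
    [0, 0, 0, 0, 0, 0, 0],
  ],
)

```text
clock: 14.55
position: [0.4953, -0.0855, 0.1189]
tool_rot: [-2.607, 1.57, 0.153]
force: [-1.4, -0.6, 7.8]
grip_width: 0.0003
```

play_rows(
  deltas=[
    [0, 0, -0.5, 0, 0, 0, 0],
    [0, 0, 0, 0, 0, 0, 0],
    [0, 0, 0, 0, 0, 0, 0],
  ],
)

```text
clock: 14.92
position: [0.4952, -0.0855, 0.1184]
tool_rot: [-2.599, 1.57, 0.161]
force: [-2.1, -0.5, 8.7]
grip_width: 0.0
```

```bash
python3 - <<'E'
from h import *
st()
E
```

```text
t 14.925 p [495.2455 -85.5468 118.4417] F [-2.1339 -0.5462  8.6913] M [-0.0005  0.2903  0.0202] w 0.03690320624660207 q [-0.4673  0.6245  0.7309  2.0431 -0.6402  0.7123 -1.2779]
[[ 0.0003 -0.3726 -0.928 ]
 [ 0.     -0.928   0.3726]
 [-1.     -0.0002 -0.0003]]
```

play_rows(
  deltas=[
    [0, 0, 1, 0, 0, 0, 0],
    [0, 0, 1, 0, 0, 0, 0],
    [0, 0, 1, 0, 0, 0, 0],
    [0, 0, 1, 0, 0, 0, 0],
    [0, 0, 2, 0, 0, 0, 0],
    [0, 0, 10, 0, 0, 0, 0],
    [0, 0, 30, 0, 0, 0, 0],
    [0, 0, 40, 0, 0, 0, 0],
  ],
)

```text
clock: 15.92
position: [0.4947, -0.0856, 0.2053]
tool_rot: [0.625, 1.569, -2.899]
force: [-0.8, 0.2, 0.1]
grip_width: -0.0003
```

play_rows(
  deltas=[
    [0, 0, 40, 0, 0, 0, 0],
    [0, 0, 10, 0, 0, 0, 0],
    [0, 0, 0, 0, 0, 0, 0],
    [0, 0, 0, 0, 0, 0, 0],
  ],
)

```text
clock: 16.42
position: [0.4947, -0.0853, 0.2535]
tool_rot: [0.362, 1.57, 3.122]
force: [-0.0, 0.5, -0.2]
grip_width: 0.0003
```

```bash
python3 - <<'E'
from h import *
st()
im=snap('scene','s4')
a=cv2.imread('pics/s3.png')[165:255,200:310];b=cv2.imread('pics/s4.png')[165:255,200:310]
print(np.abs(a.astype(int)-b).mean())
cv2.imwrite('pics/c4.png',cv2.resize(b,None,fx=6,fy=6,interpolation=cv2.INTER_CUBIC))
E
```

```text
t 16.425 p [494.742  -85.2634 253.4696] F [-0.0079  0.4907 -0.1921] M [-0.0015 -0.0408 -0.0471] w 0.307082663218407 q [-0.6365  0.4434  0.9415  1.9219 -0.4268  0.9922 -1.4522]
[[-0.0013 -0.3723 -0.9281]
 [ 0.     -0.9281  0.3723]
 [-1.      0.0004  0.0012]]
1.417878787878788
```

View pics/c4.png

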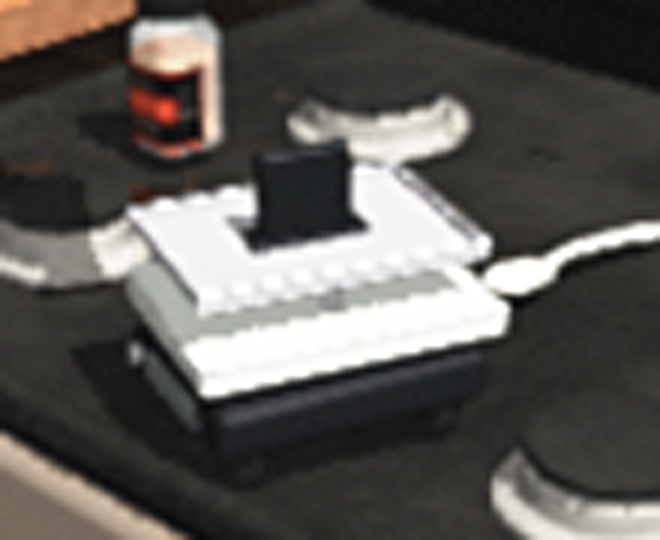

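```bash
python3 -c "
from workcell import workorder;print(workorder.job_done())"
```

```text
the job is handed in; nothing more can be done
None
```

The tray is back on the scale. I let go of it, pressed down on its grip, let the platform come up again, and handed the job in at about 16.5 s. No verdict was reported.

- **Finding the seats:** I located the platform from two camera views, which agreed to about 1 mm. The platform origin is near (495, −85) mm and its x axis is turned about −22°. A picture of the lifted tray showed its feet, so I knew which way round it was.
- **Setting down:** The tray went down level to about 56.8 mm, the height expected with all three feet home. A small sideways force appeared at first. It went away after I shifted the tray about 1 mm, and then I let go.
- **Pressing:** The fingers met the top of the grip at about 122.7 mm; 122.8 mm was expected with the tray seated. I pressed with about 8.5 N, which puts the platform about 5.5 mm down. That figure comes from force and height, because the platform joint cannot be read directly.
- **After release:** The fingers are clear, 0.25 m up. The last picture shows the tray in the same place and apparently level, with its edges along the platform's. The jar and spoon, which were in view, look unmoved; I did not check the shaker and lemon after the move, but the arm stayed well clear of them.

None of my checks failed or disagreed. I did not measure the tray's tilt to 0.018 rad; that it is level follows from the pictures and the heights above.

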